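Plug gauge to the bench magnifier

ROBOT

A 7-joint arm with a two-finger parallel gripper is mounted at the origin on the work surface. World frame = base frame: x ahead of the robot, y to its left, z up, the work surface at z = 0. Lengths are in m, angles in rad, forces in N, time in s.
With the tool pointing down it reaches from about 0.425 to 1.025 m from the base axis. Payload 3.6 kg.
Tool frame: the origin (TCP) lies between the finger pads; the fingertips stand 8 mm ahead of it and the grasp point (between the pads) lies 11 mm behind it; y points along the fingers, x is the direction in which the jaws open and shut, and the axes are right-handed (so a half turn about y gives the same grasp; the last joint's range is limited). The gripper opens to 85 mm and grips with 20 to 120 N. Pads are 22 mm wide; open, the fingers measure 114 mm over their backs; the gripper's body (76 mm by 85 mm) begins 54 mm behind the grasp point. The pads swing forward as they close: fully open they stand 13 mm farther back than shut.
Start: joints at [-1.216, 0.591, 0.048, 1.609, -0.033, 0.943, -0.034], TCP at [0.315, 0.653, 0.239] pointing down, gripper open.
Joint ranges: [-2.69, 2.69], [-0.47, 2.24], [-1.27, 1.36], [0.19, 2.51], [-1.53, 4.68], [0.08, 2.07], [-3.09, 3.09]. Speed limits (rad/s): [2.57, 2.57, 3.14, 3.14, 3.14, 3.14, 3.14].

INTERFACE

Orientations are given as a unit quaternion [x, y, z, w].
In Python, from bench import env, read_camera, camera_model gives the robot as it stands.
- The arm moves only by the tool jog_arm, never from a script. Its argument "series" is a list of rows, each an object with "translation": the shift along the tool's x, y, z in m, a list of three; "spin": the turn about the tool's y in degrees. In form: [{"translation": [x, y, z], "spin": spin}, ...]. A call has 1 to 12 rows; each row shifts and turns the commanded pose from where the row before left it, along the tool's axes as they then stand; what a row does not reach is not made up. A row lasts 1/8 s, in which the tool goes at most 62.5 mm and 10.7 degrees, less where a joint would pass 70% of its speed; a pose out of reach is approached as far as the arm can. A call with a gripper value outside its range is refused whole. "hand" is the opening, from -1 (shut) to 1 (fully open), so that 0 is half open, set as the call begins (left out, the last holds). The fingers move at their own pace and stop on an object; "newtons" is the grip in N (left out, the last holds). Time passes only in rows, so rows that do not move let the fingers close. It gives the time, the measured TCP pose, the force and the opening at its end, in the units of the state.
- env.observe(): the state, without advancing time (a new reading comes with each control period).
- read_camera(name): name is "scene" or "top" or "wrist"; returns (picture, depth): 384x512x3 uint8, red, green, blue; 384x512 float32, m along the optical axis (not along the pixel's ray), 0 where there is no reading.
- camera_model(name): a dict with "camera_matrix" (3x3 intrinsics, pixels), "k1" (the pictures are not rectified: a ray, as slopes to the right and down, at radius r is drawn at 1 + k1 r^2 times it, then the intrinsics apply), "R" (3x3) and "t" (3): a world point X has camera coordinates R X + t; the wrist camera has in their place "tool_from_camera" (4x4, takes a point from camera to tool coordinates, whose origin is the TCP and whose axes are the tool frame's). Camera axes: x right, y down, z forward; pixel columns grow to the right and rows downward; lengths in m; the calibration is good to about 2 mm. A picture is of the moment at which its call begins: read the wrist's pose just before it. camera_model takes no time and is no camera call.
- env.job_done(): hands the job in, once; it reports no verdict.
The state is a dict: "time_s": time; "qpos": joint angles; "qvel": joint speeds; "tau": joint torques, N m; "ee_pos": TCP position; "orientation": TCP orientation; "wrist_force": force on the tool from outside, world axes, zero at the start; "ft_torque": the same for the moment, N m; "gripper_width": finger opening in m.
Only numpy, scipy, OpenCV 4.12 (cv2) and the standard library are available. Lean on these libraries where they do the work, as an engineer would, in place of code of your own. Each camera call takes 0.05 s, during which the arm holds its last target. There are 200 camera calls.

TASK

Check the wear of the double-ended plug gauge, the one of the three in the sloping wooden stand that has a plug on its upper end too: take it by its handle, draw it out of its bore, turn it level and hold it up with the plug that stood in the bore centred under the lens of the bench magnifier, about 100 mm below the glass. Finish still holding it there, level and steady by the handle and clear of everything; do not bump the magnifier, and leave the other gauges and everything else where they are.

Things in the scene. Friction and masses are not known exactly. Their poses are not given: they have to be found in the camera images.
- plug: Double-ended plug gauge, 0.24 kg (+-20 %), loose in one of the three bores: round dark handle 18 mm in diameter, bright 25 mm plugs on both ends. Origin mid-handle on the axis; own z runs along the axis from the GO plug (in the bore) to the NO-GO plug (top). Along z: GO plug -78 to -44 mm, handle -44 to +44, NO-GO plug +44 to +58; centre of mass near -17. It is round: x and y mean nothing.
- plug_go (a point): Middle of the GO plug, on the gauge's axis, 61 mm from the middle of the handle (z = -61 mm in the gauge's frame).
- stand: Sloping wooden stand, fixed: base 125 x 250 x 12 mm, origin centre of underside, z up. Its bored face looks up and to own -x at 45 degrees. Three bores square to it at y = -70, 0, +70 mm, 26 mm wide, 35 deep; gauges sag in them to about 49 degrees off upright, tops to -x, mid-handles near (-66, y, 91) mm. Bore mouths at (-33, y, 63) mm; end cheeks 68 mm high at y = +-119; back edge 82 high.
- magnifier: Bench magnifier, fixed. Origin on the shelf straight below the centre of its lens, z up. Round cast foot 140 mm in diameter centred at own (170, 0, 0) mm, upright post there, 14 mm in diameter, up to 380 mm high, and a head clamped on the post at a height that varies, with an 11 mm rod reaching back along own -x to the framed round lens.
- lens (a point): Centre of the magnifier's lens, which lies level: frame 86 mm in outer diameter and 8 mm thick (4 mm above and below this point), clear glass 75 mm wide. 250 to 300 mm above the shelf. Its axes are those of the magnifier (z up).
- single_a: Single-ended plug gauge with the long handle, loose in a bore of the stand: the same 25 mm GO plug in the bore, 18 mm handle ending in a plain rounded top 49 mm above its origin; origin on the axis 44 mm above the GO plug's shoulder, own z up the axis. Leave it in its bore.
- single_b: Single-ended plug gauge with the short handle, as single_a but its rounded top is 31 mm above its origin. Leave it in its bore.
- caliper: Chromed vernier caliper lying flat, 235 mm along own x, 80 mm over the jaws (at -x), 8 mm thick; origin on the underside in the middle of its beam. Leave it.
- snap_gauge: Blackened steel snap gauge lying flat, C-shaped, about 90 x 120 mm, 14 mm thick; origin on the underside at the centre of the C. Leave it.
- thread_ring: Brass thread ring lying flat, 64 mm outside, 28 mm bore, 18 mm high; origin at the centre of the underside. Leave it.
- mug: White ceramic tea mug, 82 mm wide, 92 mm high, handle at own +y; origin at the centre of the underside. Leave it.
Mind the look-alikes: they are no part of the job. Several things have the shape of the mug; the one meant has the colours described above.

How it is judged:
On the way:
1. the double-ended gauge is drawn clear of the stand, held in the fingers (contact force between the fingers and plug above 1 N and contact force between plug and stand below 0.1 N and height (world z) of plug_go above 0.085 m), for 0.1 s.
At the end, for the whole second after the job is handed in: The gripper still holds the double-ended gauge by its handle, touching nothing else, still and level within 9 degrees, the middle of its GO plug within 20 mm of the lens axis and 70 to 130 mm below the lens; the other gauges and objects are within 15 mm of where they were (horizontal distance between plug_go and lens below 0.02 m and z of plug_go in the frame of lens between -0.13 and -0.07 m and angle between plug's own z axis and vertical between 1.411 and 1.731 rad and z of the grasp point in the frame of plug between -0.044 and 0.044 m and contact force between the fingers and plug above 2 N and contact force between plug and stand below 0.1 N and contact force between plug and magnifier below 0.1 N and contact force between plug and single_a below 0.1 N and contact force between plug and single_b below 0.1 N and contact force between plug and caliper below 0.1 N and contact force between plug and snap_gauge below 0.1 N and contact force between plug and thread_ring below 0.1 N and contact force between plug and mug below 0.1 N and linear speed of plug below 0.02 m/s and angular speed of plug below 0.15 rad/s and distance of each of single_a, single_b, caliper, snap_gauge, thread_ring, mug from where it was at the start of the episode below 0.015 m); the arm keeps its last pose, push and grip.
It fails at once if the magnifier is bumped (contact force between magnifier and anything else above 3 N).
It fails at once if another gauge in the stand is disturbed (distance of any of single_a, single_b from where it was at the start of the episode above 0.015 m).
It fails at once if the caliper, snap gauge, thread ring or mug is disturbed (distance of any of caliper, snap_gauge, thread_ring, mug from where it was at the start of the episode above 0.015 m).
It also fails if it takes over 38 s, if anything falls off the work surface, if the arm or the gripper's body presses on something with over 40 N, if the wrist force passes 120 N, or if a joint passes its speed limit or range.

## Working session

There is one attempt and no reset: what is moved stays moved. The work goes in short steps, Python scripts to look and compute and a tool call to move; the robot and the scene stay as the last step left them, time stands still between calls to the robot, and variables do not carry over. Pictures are saved under pics/ and viewed, about 8 in all and at most 12, crops included, and the job is handed in when it is done.

Besides the shell and the picture viewer there is one more tool, called in YAML: its name, and indented under it one key for each argument. jog_arm: Moves the arm, as the interface text tells. Its arguments: {"type":"object","properties":{"series":{"type":"array","items":{"type":"object","properties":{"translation":{"type":"array","items":{"type":"number"}},"spin":{"type":"number"}}}},"hand":{"type":"number"},"newtons":{"type":"number"}},"required":["series"]}

```bash
mkdir -p pics; ls; cat > h.py <<'E'
import numpy as np, cv2
from bench import env, read_camera, camera_model
from scipy.spatial.transform import Rotation as Rn
def cloud(name, d):
    m=camera_model(name);K=np.array(m["camera_matrix"],float);k1=m["k1"]
    v,u=np.mgrid[0:384,0:512]
    p=np.stack([u.ravel(),v.ravel()],1).astype(float)[:,None]
    xd=(p[:,0]-K[:2,2])/[K[0,0],K[1,1]]
    x=xd.copy()
    for _ in range(20): x=xd/(1+k1*(x**2).sum(1,keepdims=True))
    P=np.c_[x,np.ones(len(x))]*d.reshape(-1,1)
    if "R" in m: W=(P-np.array(m["t"]))@np.array(m["R"])
    else:
        T=np.array(m["tool_from_camera"]);P=P@T[:3,:3].T+T[:3,3]
        s=env.observe();W=P@Rn.from_quat(s["orientation"]).as_matrix().T+s["ee_pos"]
    W[d.ravel()==0]=np.nan
    return W.reshape(384,512,3)
E
python3 - <<'E'
from h import *
s=env.observe();print(s)
for n in("scene","top"):
    im,d=read_camera(n);np.savez(n,im=im,d=d);cv2.imwrite(f"pics/{n}0.png",im[...,::-1])
    m=camera_model(n);print(n,m,-np.array(m["R"]).T@m["t"])
print(camera_model("wrist"))
E
```

```text
pics
{'time_s': 0.0, 'qpos': array([-1.21549107,  0.59216543,  0.04825786,  1.60985633, -0.03330542,
        0.9427254 , -0.03370224]), 'qvel': array([-0.00147968, -0.00033835, -0.00182398,  0.00027053,  0.00129212,
       -0.00045531,  0.0006488 ]), 'tau': array([ 2.81493776e-04, -5.48709011e+01,  1.54695880e+00, -1.98118347e+01,
        9.40050435e-03,  9.05080873e-03, -1.78265509e-05]), 'ee_pos': array([0.31417564, 0.65246   , 0.23809373]), 'orientation': array([ 0.59917811,  0.37555095, -0.37691702, -0.59823126]), 'wrist_force': array([0.07317095, 0.63028855, 0.13275907]), 'ft_torque': array([-0.00491197, -0.00055928, -0.00817859]), 'gripper_width': 0.08556494348332147}
scene {'camera_matrix': array([[405.58119362,   0.        , 257.66701919],
       [  0.        , 405.58119362, 188.02317922],
       [  0.        ,   0.        ,   1.        ]]), 'k1': -0.13050149105995773, 'R': array([[-0.80169674,  0.59737598, -0.02059795],
       [ 0.3398602 ,  0.42721324, -0.83784479],
       [-0.49170864, -0.67869786, -0.54551978]]), 't': array([ 0.51415709, -0.06175421,  1.4653742 ])} [1.153
[... 335 characters left out ...]
       [ 0.13809514,  0.00446735, -0.99040889]]), 't': array([0.00249604, 0.63244484, 1.58677914])} [ 0.40725291 -0.01120468  1.65887923]
{'camera_matrix': array([[279.18073562,   0.        , 254.88143348],
       [  0.        , 279.18073562, 191.53522574],
       [  0.        ,   0.        ,   1.        ]]), 'k1': -0.04113954659165793, 'tool_from_camera': array([[ 9.99999694e-01,  1.45186418e-04, -7.68854916e-04,
         8.85651557e-04],
       [ 7.73983266e-04, -3.27654493e-01,  9.44797298e-01,
        -1.35112343e-01],
       [-1.14747033e-04, -9.44797604e-01, -3.27654505e-01,
         8.39617325e-02],
       [ 0.00000000e+00,  0.00000000e+00,  0.00000000e+00,
         1.00000000e+00]])}
```

View pics/scene0.png

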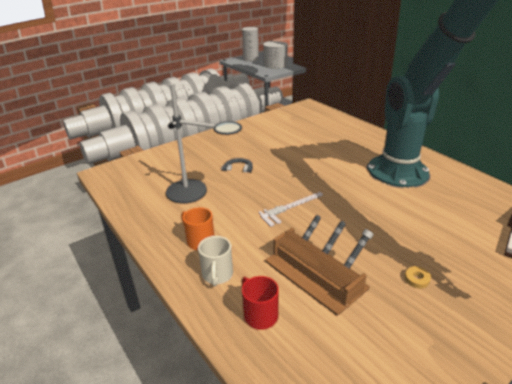

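View pics/top0.png

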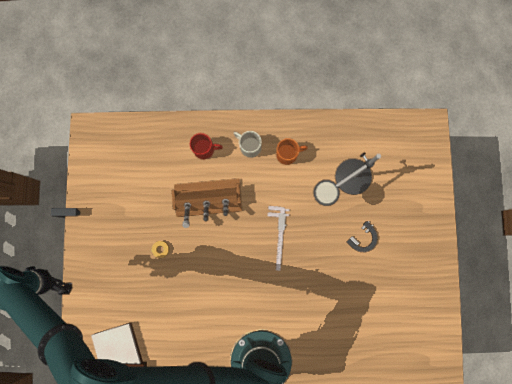

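Scene: the stand is centre-right with three gauges, and the double-ended one has a bright top at (367,235) in scene, (186,222) in top. The lens is at (228,128) in scene, (326,193) in top. Measuring from depth next.

```bash
cat > m.py <<'E'
from h import *
for n,boxes in {"top":dict(stand=(165,170,250,230),plug=(178,198,195,230),mid=(200,198,212,224),lens=(308,172,345,212),mag=(345,148,385,200)),
                "scene":dict(plug=(340,225,378,275),lens=(210,116,246,140),gauges=(300,210,378,275),post=(165,80,215,190))}.items():
    z=np.load(n+".npz");W=cloud(n,z["d"])
    for k,(a,b,c,d) in boxes.items():
        w=W[b:d,a:c].reshape(-1,3);im=z["im"][b:d,a:c].reshape(-1,3).astype(int)
        ok=np.isfinite(w[:,0]);w=w[ok];im=im[ok]
        hi=w[:,2]>.02
        print(n,k,hi.sum(),"min",w[hi].min(0).round(3),"max",w[hi].max(0).round(3))
        if k=="lens":
            l=w[(w[:,2]>.22)&(w[:,2]<.33)];print("  lens n",len(l),l.min(0).round(4),l.max(0).round(4),np.median(l,0).round(4))
            (c0,c1),r=cv2.minEnclosingCircle(l[:,:2].astype(np.float32));print("  circ",c0,c1,r)
        if k=="stand":
            dk=w[hi];lo=w[(w[:,2]>.005)&(w[:,2]<.3)]
            r=cv2.minAreaRect(lo[:,:2].astype(np.float32));print("  rect",r)
        if k in("plug","mid","gauges"):
            grey=(im.max(1)-im.min(1)<25)&(w[:,2]>.05)
            g=w[grey];print("  grey",len(g),g.min(0).round(3),g.max(0).round(3));
            if k!="gauges":
                c=g.mean(0);u,s,v=np.linalg.svd(g-c,full_matrices=False);print("  c",c.round(4),"ax",v[0].round(3),s.round(4), "tilt",np.degrees(np.arccos(abs(v[0,2]))).round(1)); t=(g-c)@v[0];print("  ends",(c+v[0]*t.min()).round(4),(c+v[0]*t.max()).round(4))
    im=z["im"];x=(160,160,390,250) if n=="top" else (200,100,390,320)
    cr=im[x[1]:x[3],x[0]:x[2]];cv2.imwrite(f"pics/{n}c.png",cv2.resize(cr[...,::-1],None,fx=3.4 if n=="top" else 2.7,fy=3.4 if n=="top" else 2.7,interpolation=cv2.INTER_CUBIC))
E
python3 m.py
```

```text
top stand 1611 min [0.486 0.067 0.02 ] max [0.67  0.319 0.144]
  rect ((0.5961424112319946, 0.1992686539888382), (0.32178694009780884, 0.2254951149225235), 89.57070922851562)
top plug 316 min [0.486 0.235 0.02 ] max [0.594 0.299 0.144]
  grey 114 [0.486 0.247 0.06 ] [0.576 0.274 0.144]
  c [0.5307 0.2586 0.1057] ax [-0.761 -0.058  0.646] [0.3999 0.0562 0.053 ] tilt 49.7
  ends [0.578  0.2622 0.0654] [0.493  0.2557 0.1377]
top mid 196 min [0.509 0.174 0.02 ] max [0.593 0.218 0.138]
  grey 85 [0.509 0.18  0.065] [0.583 0.204 0.138]
  c [0.5476 0.1899 0.0994] ax [-0.708 -0.071  0.702] [0.2863 0.044  0.0279] tilt 45.4
  ends [0.5817 0.1933 0.0657] [0.5085 0.186  0.1382]
top lens 622 min [ 0.543 -0.322  0.02 ] max [ 0.692 -0.176  0.274]
  lens n 582 [ 0.5433 -0.2747  0.2555] [ 0.6302 -0.1762  0.2738] [ 0.5883 -0.2168  0.2657]
  circ 0.5937532186508179 -0.22878912091255188 0.05871313437819481
top mag 662 min [ 0.612 -0.421  0.02 ] max [ 0.739 -0.276  0.384]
scene plug 520 min [0.488 0.191 0.046] max [0.602 0.312 0.14 ]
  grey 283 [0.495 0.191 0.068] [0.573 0.27  0.14 ]
  c [0.5303 0.2584 0.1066] ax [ 0.715  0.201 -0.67 ] [0.4944 0.2838 0.0454] tilt 48.0
  ends [0.4987 0.2496 0.1361] [0.5705 0.2697 0.0689]
scene lens 340 min [ 0.545 -0.262  0.259] max [ 0.628 -0.172  0.27 ]
  lens n 340 [ 0.5451 -0.2622  0.2588] [ 0.6278 -0.1724  0.2701] [ 0.589  -0.2138  0.2656]
  circ 0.5889772772789001 -0.2212773561477661 0.049141161143779755
scene gauges 1978 min [0.488 0.097 0.021] max [0.634 0.312 0.14 ]
  grey 576 [0.495 0.118 0.065] [0.583 0.27  0.14 ]
scene post 878 min [ 0.608 -0.406  0.02 ] max [ 0.721 -0.219  0.383]
```

```bash
python3 - <<'E'
from h import *
s=env.observe();R=Rn.from_quat(s["orientation"]).as_matrix();print("tool axes (cols)\n",R.round(3))
z=np.load("top.npz");W=cloud("top",z["d"]);im=z["im"].astype(int)
def pts(a,b,c,d,lo,hi,f=None):
    w=W[b:d,a:c].reshape(-1,3);i=im[b:d,a:c].reshape(-1,3);m=(w[:,2]>lo)&(w[:,2]<hi)
    if f: m&=f(i)
    return w[m]
brown=lambda i:i[:,0]-i[:,2]>40
p=pts(165,170,250,215,.07,.1,brown);p=p[p[:,0]>.59]
print("back edge",len(p),np.polyfit(p[:,1],p[:,0],1),p.min(0),p.max(0))
p=pts(165,170,250,230,.008,.1,brown);h=p[:,:2].astype(np.float32)
print("stand wood",cv2.minAreaRect(h))
# face plane
q=pts(172,195,244,215,.025,.075,brown);c=q.mean(0);v=np.linalg.svd(q-c)[2][2];print("face n",len(q),v*np.sign(v[2]),c)
print("foot",pts(330,150,380,205,.006,.02).min(0),pts(330,150,380,205,.006,.02).max(0))
for n,b in dict(cal=(262,200,296,275),snap=(340,215,385,258),ring=(148,238,176,262)).items():
    p=pts(*b,.004,.03);print(n,p.min(0).round(3),p.max(0).round(3))
# lens rim scene+top
S=np.load("scene.npz");V=cloud("scene",S["d"]);
for X,b in((W,(308,176,342,212)),(V,(205,112,250,142))):
    w=X[b[1]:b[3],b[0]:b[2]].reshape(-1,3);w=w[(w[:,2]>.25)&(w[:,2]<.28)&(w[:,1]>-.262)]
    print("lens",len(w),w.min(0),w.max(0),np.median(w[:,2]))
# scene gauge pixels: bright top & clusters
g=V[205:280,295:380].reshape(-1,3);i=S["im"][205:280,295:380].reshape(-1,3).astype(int)
m=(np.ptp(i,axis=1)<30)&(g[:,2]>.06)
for y0,y1 in((.09,.15),(.16,.215),(.23,.29)):
    k=g[m&(g[:,1]>y0)&(g[:,1]<y1)];c=k.mean(0);v=np.linalg.svd(k-c)[2][0];v*=np.sign(v[2]);t=(k-c)@v;print("g",len(k),c.round(4),v.round(3),(c+v*t.max()).round(4))
E
```

```text
tool axes (cols)
 [[ 0.434 -0.001 -0.901]
 [ 0.901 -0.002  0.434]
 [-0.002 -1.    -0.   ]]
back edge 282 [-0.04890687  0.60925964] [0.59006128 0.06911673 0.07001328] [0.64697384 0.31784539 0.09060382]
stand wood ((0.5959264039993286, 0.19927439093589783), (0.321747362613678, 0.2250194400548935), 89.5792007446289)
face n 570 [-0.44124848 -0.02398113  0.89706448] [0.57848705 0.20336936 0.06252163]
foot [ 0.57059056 -0.46102862  0.00600101] [ 0.78061993 -0.27007682  0.01997844]
cal [ 0.314 -0.135  0.004] [ 0.591 -0.008  0.021]
snap [ 0.372 -0.468  0.004] [ 0.531 -0.299  0.025]
ring [0.365 0.316 0.004] [0.451 0.42  0.028]
lens 564 [ 0.54327995 -0.26190995  0.25549773] [ 0.6280666  -0.17615612  0.27378496] 0.2655941460230252
lens 342 [ 0.54507696 -0.26108924  0.25994575] [ 0.62778033 -0.17242199  0.27012216] 0.26561681950797533
g 135 [0.5586 0.1254 0.0937] [-0.705 -0.056  0.707] [0.5338 0.1235 0.1186]
g 197 [0.5459 0.1944 0.1003] [-0.711 -0.064  0.7  ] [0.5127 0.1914 0.133 ]
g 286 [0.5296 0.2628 0.1063] [-0.744 -0.051  0.666] [0.4956 0.2605 0.1367]
```

View pics/topc.png

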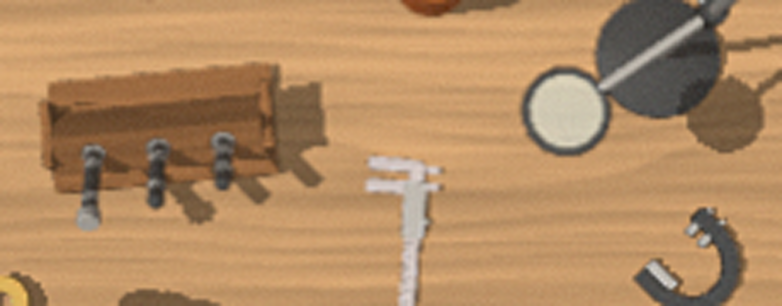

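Tool y is straight down and tool z should end up pointing back toward the robot, which needs a spin of about -30°. Calibrated estimates:

| Item | Estimate |
|---|---|
| Plug mid-handle | (0.532, 0.260, 0.091) |
| Stand yaw | about 4° |
| Lens centre | (0.586, -0.218, 0.266) |

The tool can't tilt. My plan is to draw the gauge, lay it down level on clear table, regrip it near the NO-GO end and lift it to the lens.

jog_arm:
  series:
    - {"translation": [0, 0, 0], "spin": -10}
    - {"translation": [0, 0, 0], "spin": -10}
    - {"translation": [0, 0, 0], "spin": -9.7}
  hand: 0

```text
time_s: 0.48
ee_pos: [0.3144, 0.6527, 0.2386]
orientation: [-0.481, -0.518, 0.519, 0.481]
wrist_force: [0.2, -0.3, 0.4]
gripper_width: 0.0431
```

jog_arm:
  series:
    - {"translation": [-0.037, -0.001, -0.016]}
    - {"translation": [-0.037, -0.001, -0.016]}
    - {"translation": [-0.037, -0.001, -0.016]}
    - {"translation": [-0.037, -0.001, -0.016]}
    - {"translation": [-0.037, -0.001, -0.016]}
    - {"translation": [-0.037, -0.001, -0.016]}
    - {"translation": [-0.037, -0.001, -0.016]}
    - {"translation": [-0.037, -0.001, -0.016]}
    - {"translation": [-0.037, -0.001, -0.016]}
    - {"translation": [-0.037, -0.001, -0.016]}
    - {"translation": [-0.037, -0.001, -0.016]}
    - {"translation": [0, 0, 0]}

```text
schema error: expected keys translation, spin
```

```bash
python3 - <<'E'
from h import *
im,d=read_camera("wrist");W=cloud("wrist",d);s=env.observe()
print(s["ee_pos"],Rn.from_quat(s["orientation"]).as_matrix().round(3),s["qpos"].round(2),s["gripper_width"])
np.savez("w1",im=im,W=W);cv2.imwrite("pics/w1.png",im[...,::-1])
i=im.astype(int);m=(np.ptp(i,axis=2)<30)&(W[...,2]>.06)&(W[...,2]<.15)
for y0,y1 in((.09,.15),(.16,.225),(.23,.29)):
    k=W[m&(W[...,1]>y0)&(W[...,1]<y1)]
    if len(k)<30: print("few");continue
    c=np.median(k,0);v=np.linalg.svd(k-c)[2][0];v*=np.sign(v[2]);t=(k-c)@v
    print(len(k),c.round(4),v.round(3),(c+v*np.percentile(t,1)).round(4),(c+v*np.percentile(t,99)).round(4),k.min(0).round(3),k.max(0).round(3))
E
```

```text
[0.31459953 0.65262082 0.23859341] [[-0.078 -0.001 -0.997]
 [ 0.997 -0.001 -0.078]
 [-0.001 -1.     0.001]] [-1.13  0.59 -0.09  1.6   0.06  0.95  0.41] 0.042323397176049105
few
few
few
```

View pics/w1.png

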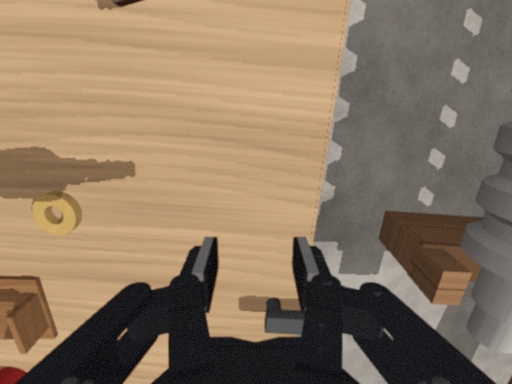

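The spin worked, but the move was refused because every row needs a spin value. The wrist picture shows only the table edge and the open fingers at (205,270) and (310,270). Resending the move.

jog_arm:
  series:
    - {"translation": [-0.037, -0.001, -0.016], "spin": 0}
    - {"translation": [-0.037, -0.001, -0.016], "spin": 0}
    - {"translation": [-0.037, -0.001, -0.016], "spin": 0}
    - {"translation": [-0.037, -0.001, -0.016], "spin": 0}
    - {"translation": [-0.037, -0.001, -0.016], "spin": 0}
    - {"translation": [-0.037, -0.001, -0.016], "spin": 0}
    - {"translation": [-0.037, -0.001, -0.016], "spin": 0}
    - {"translation": [-0.037, -0.001, -0.016], "spin": 0}
    - {"translation": [-0.037, -0.001, -0.016], "spin": 0}
    - {"translation": [-0.037, -0.001, -0.016], "spin": 0}
    - {"translation": [-0.037, -0.001, -0.016], "spin": 0}
    - {"translation": [0, 0, 0], "spin": 0}

```text
time_s: 2.02
ee_pos: [0.5203, 0.2547, 0.2501]
orientation: [-0.486, -0.514, 0.515, 0.484]
wrist_force: [0.5, 1.2, 0.6]
gripper_width: 0.0425
```

```bash
cat > w.py <<'E'
import sys
from h import *
n=sys.argv[1]
im,d=read_camera("wrist");W=cloud("wrist",d);s=env.observe()
print(s["ee_pos"],Rn.from_quat(s["orientation"]).as_matrix().round(3),s["qpos"].round(2),s["gripper_width"])
np.savez(n,im=im,W=W);cv2.imwrite(f"pics/{n}.png",im[...,::-1])
i=im.astype(int);m=(np.ptp(i,axis=2)<30)&(W[...,2]>.06)&(W[...,2]<.15)
for y0,y1 in((.09,.15),(.16,.225),(.23,.29)):
    k=W[m&(W[...,1]>y0)&(W[...,1]<y1)]
    if len(k)<30: print("few");continue
    c=np.median(k,0);v=np.linalg.svd(k-c)[2][0];v*=np.sign(v[2]);t=(k-c)@v
    print(len(k),c.round(4),v.round(3),(c+v*np.percentile(t,1)).round(4),(c+v*np.percentile(t,99)).round(4),k.min(0).round(3),k.max(0).round(3))
E
python3 w.py w2
```

```text
[0.51908384 0.25748025 0.25008091] [[-0.064 -0.    -0.998]
 [ 0.998 -0.001 -0.064]
 [-0.001 -1.     0.   ]] [-0.5   0.4  -0.05  1.93  0.03  0.82  1.07] 0.042832959374197704
799 [0.5514 0.1297 0.097 ] [-0.74  -0.071  0.669] [0.5865 0.1331 0.0652] [0.5286 0.1275 0.1175] [0.524 0.114 0.06 ] [0.593 0.14  0.118]
885 [0.5367 0.1968 0.1067] [-0.734 -0.063  0.677] [0.5819 0.2007 0.065 ] [0.5105 0.1946 0.1309] [0.505 0.184 0.06 ] [0.586 0.21  0.131]
1276 [0.5137 0.2627 0.1187] [-0.768 -0.062  0.637] [0.5765 0.2677 0.0666] [0.494  0.2611 0.135 ] [0.483 0.249 0.06 ] [0.58  0.28  0.139]
```

View pics/w2.png

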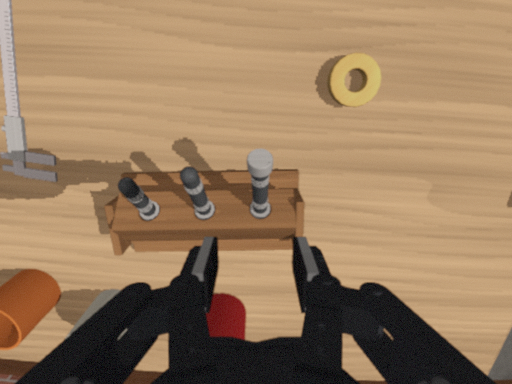

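The wrist picture shows the double-ended gauge with its bright top at (259,162) and the handle running down to (260,210), between the finger columns. All three cameras agree to within about 3 mm, with the axis at y≈0.261. Descending.

jog_arm:
  series:
    - {"translation": [0.004, 0.03, -0.002], "spin": 0}
    - {"translation": [0, 0.035, 0], "spin": 0}
    - {"translation": [0, 0.035, 0], "spin": 0}
    - {"translation": [0, 0.03, 0], "spin": 0}
    - {"translation": [0, 0.017, 0], "spin": 0}
    - {"translation": [0, 0.01, 0], "spin": 0}
    - {"translation": [0, 0, 0], "spin": 0}
    - {"translation": [0, 0, 0], "spin": 0}

```text
time_s: 3.08
ee_pos: [0.5208, 0.264, 0.0942]
orientation: [0.483, 0.518, -0.516, -0.482]
wrist_force: [-0.4, 0.0, -0.1]
gripper_width: 0.0429
```

```bash
python3 w.py w3
```

```text
[0.52087726 0.26397009 0.09432081] [[-0.069  0.002 -0.998]
 [ 0.998  0.001 -0.069]
 [ 0.001 -1.    -0.002]] [-0.51  0.62 -0.05  2.03  0.06  0.5   1.04] 0.0424894111175082
2333 [0.5564 0.1295 0.0876] [-0.764 -0.023  0.644] [0.5857 0.1304 0.0629] [0.5327 0.1288 0.1076] [0.529 0.114 0.06 ] [0.601 0.137 0.11 ]
4909 [0.5177 0.2004 0.1293] [-0.29   0.419  0.86 ] [0.5364 0.1734 0.0738] [0.5103 0.2112 0.1515] [0.505 0.167 0.06 ] [0.577 0.225 0.15 ]
7704 [0.5098 0.257  0.1267] [-0.728 -0.129  0.673] [0.5749 0.2685 0.0665] [0.4979 0.2549 0.1376] [0.484 0.23  0.06 ] [0.59 0.29 0.15]
```

View pics/w3.png

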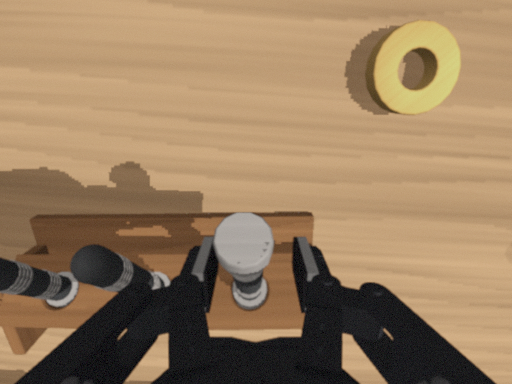

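The gauge top is at (244,243), between the pads and about 4 mm left of centre. I'll shift and close.

jog_arm:
  series:
    - {"translation": [-0.0035, 0, 0], "spin": 0}
    - {"translation": [0, 0, 0], "spin": 0}

```text
time_s: 3.38
ee_pos: [0.5207, 0.2595, 0.0938]
orientation: [0.483, 0.517, -0.517, -0.482]
wrist_force: [-0.2, 0.1, -0.2]
gripper_width: 0.0425
```

jog_arm:
  series:
    - {"translation": [0, 0, 0], "spin": 0}
    - {"translation": [0, 0, 0], "spin": 0}
    - {"translation": [0, 0, 0], "spin": 0}
    - {"translation": [0, 0, 0], "spin": 0}
    - {"translation": [0, 0, 0], "spin": 0}
    - {"translation": [0, 0, 0], "spin": 0}
  hand: -1
  newtons: 80

```text
time_s: 4.12
ee_pos: [0.5203, 0.26, 0.0935]
orientation: [-0.482, -0.517, 0.517, 0.482]
wrist_force: [0.1, -0.9, 4.2]
gripper_width: 0.016
```

jog_arm:
  series:
    - {"translation": [0, -0.004, 0.004], "spin": 0}
    - {"translation": [0, -0.006, 0.006], "spin": 0}
    - {"translation": [0, -0.007, 0.007], "spin": 0}
    - {"translation": [0, -0.007, 0.007], "spin": 0}
    - {"translation": [0, -0.007, 0.007], "spin": 0}
    - {"translation": [0, -0.01, 0.01], "spin": 0}
    - {"translation": [0, -0.015, 0.01], "spin": 0}
    - {"translation": [0, -0.02, 0.01], "spin": 0}
    - {"translation": [0, -0.02, 0.01], "spin": 0}
    - {"translation": [0, 0, 0], "spin": 0}
    - {"translation": [0, 0, 0], "spin": 0}

```text
time_s: 5.5
ee_pos: [0.4496, 0.255, 0.1893]
orientation: [0.482, 0.517, -0.517, -0.482]
wrist_force: [0.4, 0.5, -2.0]
gripper_width: 0.0162
```

```bash
python3 - <<'E'
from h import *
im,d=read_camera("scene");cv2.imwrite("pics/s2.png",cv2.resize(im[150:330,230:450,::-1],None,fx=3,fy=3));W=cloud("scene",d)
print(env.observe()["ee_pos"],env.observe()["gripper_width"],env.observe()["wrist_force"])
E
```

```text
[0.44954966 0.254882   0.18895553] 0.015666055569215853 [ 0.82903227 -0.89068416 -2.56385111]
```

View pics/s2.png

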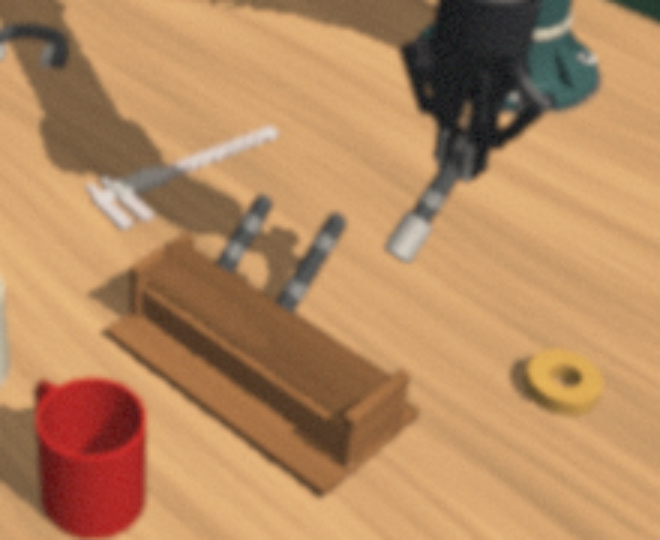

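Gauge is drawn out and held at its tilt, GO plug at (407,240), with the neighbours still in place. I'll raise it and carry it to clear table near y = -0.20.

jog_arm:
  series:
    - {"translation": [0, -0.02, 0], "spin": 0}
    - {"translation": [0, -0.02, 0], "spin": 0}
    - {"translation": [-0.02, 0, 0.003], "spin": 0}
    - {"translation": [-0.035, 0, 0.003], "spin": 0}
    - {"translation": [-0.04, 0, 0.004], "spin": 0}
    - {"translation": [-0.04, 0, 0.004], "spin": 0}
    - {"translation": [-0.04, 0, 0.004], "spin": 0}
    - {"translation": [-0.04, 0, 0.004], "spin": 0}
    - {"translation": [-0.04, 0, 0.004], "spin": 0}
    - {"translation": [-0.04, 0, 0.004], "spin": 0}
    - {"translation": [-0.04, 0, 0.004], "spin": 0}
    - {"translation": [-0.04, 0, 0.004], "spin": 0}

```text
time_s: 7.05
ee_pos: [0.4354, -0.1241, 0.2279]
orientation: [-0.482, -0.516, 0.518, 0.484]
wrist_force: [0.6, -0.3, -2.5]
gripper_width: 0.0157
```

jog_arm:
  series:
    - {"translation": [-0.04, 0, 0.004], "spin": 0}
    - {"translation": [-0.03, 0, 0.003], "spin": 0}
    - {"translation": [-0.01, 0, 0], "spin": 0}
    - {"translation": [0, 0.02, 0], "spin": 0}
    - {"translation": [0, 0.03, 0], "spin": 0}
    - {"translation": [0, 0.02, 0], "spin": 0}
    - {"translation": [0, 0, 0], "spin": 0}
    - {"translation": [0, 0, 0], "spin": 0}

```text
time_s: 8.05
ee_pos: [0.4363, -0.2017, 0.1595]
orientation: [0.482, 0.517, -0.517, -0.482]
wrist_force: [-0.3, -0.5, -1.7]
gripper_width: 0.0162
```

```bash
cat > g.py <<'E'
import sys
from h import *
s=env.observe();print(s["time_s"],s["ee_pos"],s["gripper_width"],s["wrist_force"],Rn.from_quat(s["orientation"]).as_matrix()[:,2].round(3))
e=s["ee_pos"]
im,d=read_camera("scene");W=cloud("scene",d);np.savez("sg",im=im,W=W)
m=(abs(W[...,1]-e[1])<.03)&(W[...,0]>e[0]+.02)&(W[...,0]<e[0]+.14)&(W[...,2]>.005 if e[2]<.1 else W[...,2]>.05)&(np.ptp(im.astype(int),axis=2)<35)&(W[...,2]<e[2]+.03)
k=W[m];c=np.median(k,0);v=np.linalg.svd(k-c)[2][0];v*=np.sign(v[0]);print(len(k),c.round(4),v.round(3),"elev",np.degrees(np.arcsin(v[2])).round(1),k.min(0).round(4),k.max(0).round(4))
if len(sys.argv)>1:
    v,u=np.nonzero(m);a,b=int(np.median(u)),int(np.median(v));print(a,b)
    cv2.imwrite(sys.argv[1],cv2.resize(im[max(0,b-75):b+75,max(0,a-100):a+100,::-1],None,fx=4,fy=4))
E
python3 g.py pics/s3.png
```

```text
8.05 [ 0.436302   -0.20172562  0.15949601] 0.01620639121292383 [-0.29782506 -0.49679807 -1.67617691] [-0.998 -0.07   0.   ]
127 [ 0.4911 -0.1928  0.1315] [ 0.776  0.073 -0.626] elev -38.8 [ 0.4565 -0.2046  0.1062] [ 0.5177 -0.1826  0.1642]
259 160
```

View pics/s3.png

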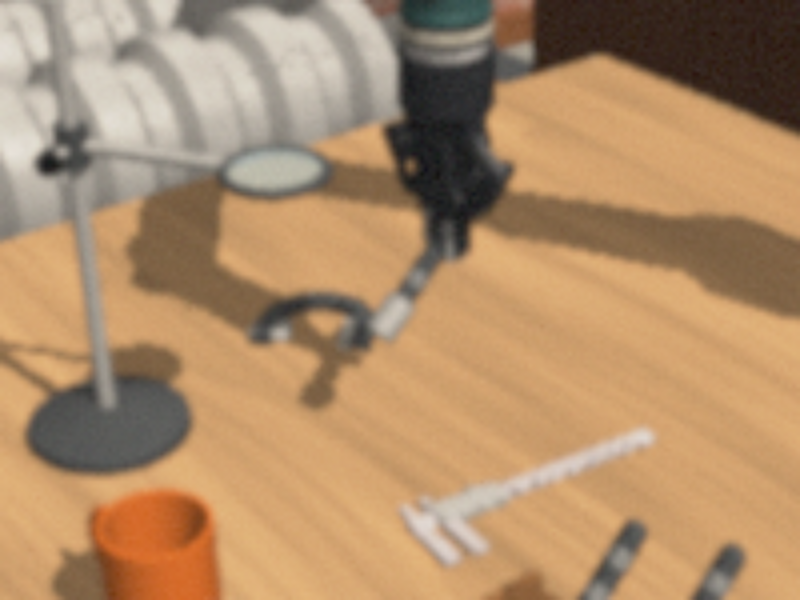

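The gauge is held at about 39° to level in clear space, with its GO plug at (390,315). Now I'll lower it with a light grip so the table pivots it flat.

jog_arm:
  series:
    - {"translation": [0, 0.03, 0], "spin": 0}
    - {"translation": [0, 0.03, 0], "spin": 0}
    - {"translation": [0, 0.01, 0], "spin": 0}
    - {"translation": [0, 0.01, 0], "spin": 0}
    - {"translation": [0, 0.01, 0], "spin": 0}
  newtons: 25

```text
time_s: 8.72
ee_pos: [0.4372, -0.2022, 0.0696]
orientation: [0.483, 0.517, -0.517, -0.482]
wrist_force: [0.7, 0.7, -3.1]
gripper_width: 0.0156
```

jog_arm:
  series:
    - {"translation": [0, 0.006, 0], "spin": 0}
    - {"translation": [0, 0.006, 0], "spin": 0}
    - {"translation": [0, 0.006, 0], "spin": 0}
    - {"translation": [0, 0, 0], "spin": 0}

```text
time_s: 9.22
ee_pos: [0.4286, -0.2022, 0.0517]
orientation: [-0.48, -0.514, 0.519, 0.487]
wrist_force: [-12.8, -1.5, 17.0]
gripper_width: 0.0157
```

```bash
python3 g.py
```

```text
9.225 [ 0.42858857 -0.20216504  0.05174167] 0.015700799483074915 [-12.82349278  -1.49303033  16.97039585] [-0.998 -0.066  0.012]
123 [ 0.4871 -0.194   0.0329] [ 0.85   0.089 -0.519] elev -31.3 [ 0.4491 -0.2062  0.008 ] [ 0.517  -0.1836  0.0628]
```

jog_arm:
  series:
    - {"translation": [0, 0.005, 0.006], "spin": 0}
    - {"translation": [0, 0.005, 0.006], "spin": 0}
    - {"translation": [0, 0.005, 0.005], "spin": 0}
    - {"translation": [0, 0.005, 0.002], "spin": 0}
    - {"translation": [0, 0, 0], "spin": 0}

```text
time_s: 9.9
ee_pos: [0.4154, -0.2036, 0.0318]
orientation: [-0.482, -0.516, 0.517, 0.483]
wrist_force: [-5.2, -0.2, 8.0]
gripper_width: 0.0161
```

```bash
python3 g.py
```

```text
9.9 [ 0.4153936  -0.20356105  0.03184778] 0.0160869168219014 [-5.23764822 -0.24049009  8.01683352] [-0.998 -0.068  0.002]
120 [ 0.4811 -0.1939  0.0293] [ 0.949  0.089 -0.303] elev -17.6 [ 0.4354 -0.2082  0.0098] [ 0.5121 -0.183   0.0458]
```

jog_arm:
  series:
    - {"translation": [0, 0.005, 0.002], "spin": 0}
    - {"translation": [0, 0.005, 0.002], "spin": 0}
    - {"translation": [0, 0.005, 0.001], "spin": 0}
    - {"translation": [0, 0.004, 0], "spin": 0}
    - {"translation": [0, 0, 0], "spin": 0}

```text
time_s: 10.58
ee_pos: [0.409, -0.2037, 0.0126]
orientation: [-0.481, -0.516, 0.518, 0.484]
wrist_force: [-7.1, -1.0, 6.3]
gripper_width: 0.0159
```

```bash
python3 g.py pics/s4.png
```

```text
10.575 [ 0.40904981 -0.20374024  0.01260292] 0.0158976271218775 [-7.13672625 -0.97945347  6.30185066] [-0.998 -0.067  0.005]
111 [ 0.4785 -0.194   0.024 ] [ 0.991  0.078 -0.108] elev -6.2 [ 0.4296 -0.2041  0.007 ] [ 0.507  -0.1823  0.0317]
262 187
```

View pics/s4.png

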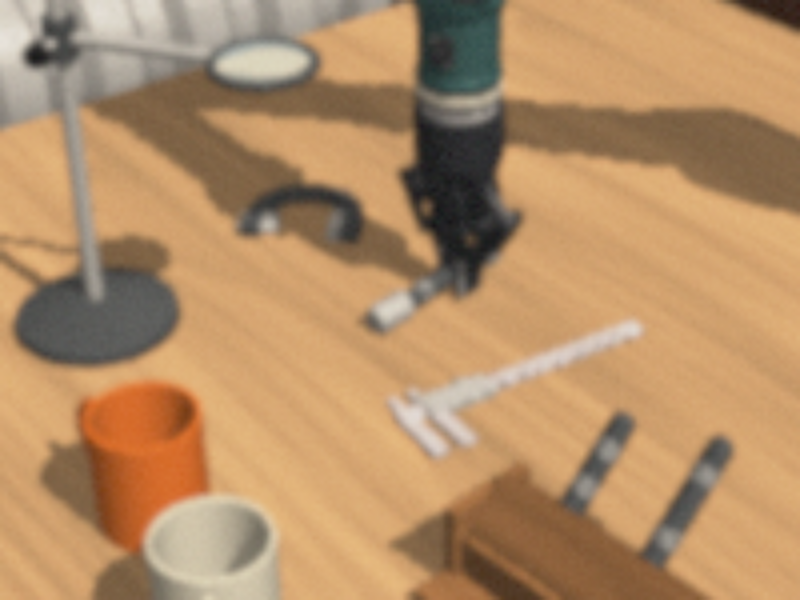

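It's nearly level (about 5–6°) with the GO plug at (395,310), and the grip is about 20 mm above mid-handle. I'll release it onto the table and regrip nearer the NO-GO plug, so the gripper body clears the lens.

jog_arm:
  series:
    - {"translation": [0, 0, 0], "spin": 0}
    - {"translation": [0, 0, 0], "spin": 0}
    - {"translation": [0, 0, 0], "spin": 0}
    - {"translation": [0, 0, 0], "spin": 0}
  hand: -0.2

```text
time_s: 11.12
ee_pos: [0.4129, -0.2035, 0.0123]
orientation: [0.482, 0.517, -0.517, -0.482]
wrist_force: [0.3, -0.1, -0.0]
gripper_width: 0.0342
```

```bash
cat >> g.py <<'E'
im,d=read_camera("wrist");W=cloud("wrist",d);cv2.imwrite("pics/wl.png",im[...,::-1])
m=(np.ptp(im.astype(int),axis=2)<35)&(W[...,2]>.006)&(W[...,2]<.03)&(abs(W[...,1]-e[1])<.025)
k=W[m];c=np.median(k,0);v=np.linalg.svd(k-c)[2][0];print("wrist",len(k),c.round(4),v.round(3),k.min(0).round(4),k.max(0).round(4))
E
python3 g.py
```

```text
11.125 [ 0.41286073 -0.20354081  0.01230751] 0.034182564807345876 [ 0.28225366 -0.08599354 -0.03751327] [-0.998 -0.07  -0.001]
97 [ 0.4786 -0.1941  0.0198] [0.997 0.079 0.013] elev 0.8 [ 0.4334 -0.2072  0.009 ] [ 0.5048 -0.1827  0.0267]
wrist 6692 [ 0.4038 -0.2036  0.0206] [ 0.998  0.067 -0.019] [ 0.3666 -0.2285  0.006 ] [ 0.4713 -0.1786  0.03  ]
```

View pics/wl.png

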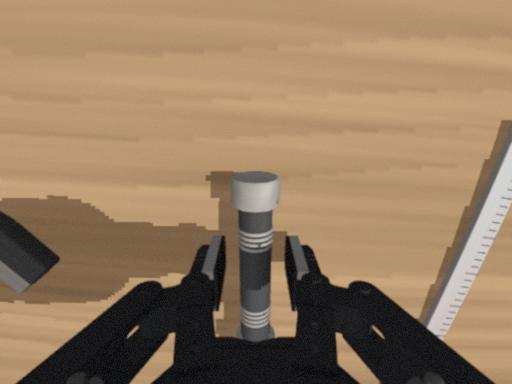

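The gauge lies flat between the open pads, with the NO-GO plug at (255,190). Both views put mid-handle at x≈0.426. I'll shift back 16 mm, which puts the grip at z≈+29 mm, and close hard.

jog_arm:
  series:
    - {"translation": [0, 0, 0.008], "spin": 0}
    - {"translation": [0, 0.0015, 0.008], "spin": 0}
    - {"translation": [0, 0, 0], "spin": 0}
    - {"translation": [0, 0, 0], "spin": 0}

```text
time_s: 11.72
ee_pos: [0.3964, -0.2047, 0.0108]
orientation: [0.482, 0.517, -0.517, -0.482]
wrist_force: [0.6, -0.2, 0.1]
gripper_width: 0.0344
```

jog_arm:
  series:
    - {"translation": [0, 0, 0], "spin": 0}
    - {"translation": [0, 0, 0], "spin": 0}
    - {"translation": [0, 0, 0], "spin": 0}
    - {"translation": [0, 0, 0], "spin": 0}
    - {"translation": [0, 0, 0], "spin": 0}
    - {"translation": [0, 0, 0], "spin": 0}
  hand: -1
  newtons: 115

```text
time_s: 12.48
ee_pos: [0.3969, -0.2047, 0.0112]
orientation: [0.483, 0.517, -0.517, -0.482]
wrist_force: [-0.7, 0.4, 4.6]
gripper_width: 0.014
```

jog_arm:
  series:
    - {"translation": [0, -0.01, 0], "spin": 0}
    - {"translation": [0, -0.02, 0], "spin": 0}
    - {"translation": [0, -0.02, 0], "spin": 0}
    - {"translation": [0, -0.02, 0], "spin": 0}
    - {"translation": [0, -0.02, 0], "spin": 0}
    - {"translation": [0, -0.02, 0], "spin": 0}
    - {"translation": [0, -0.02, 0], "spin": 0}
    - {"translation": [0, 0, 0], "spin": 0}
    - {"translation": [0, 0, 0], "spin": 0}

```text
time_s: 13.6
ee_pos: [0.3958, -0.2043, 0.1404]
orientation: [-0.482, -0.517, 0.517, 0.483]
wrist_force: [0.5, 0.9, -2.0]
gripper_width: 0.0139
```

```bash
sed -i 's/W\[...,2\]>.006)&(W\[...,2\]<.03)/abs(W[...,2]-e[2])<.03)/' g.py; python3 g.py pics/s5.png
```

```text
13.6 [ 0.39583678 -0.20431421  0.14043825] 0.01393540732170623 [ 0.54131711  0.89298177 -1.96078692] [-0.998 -0.07   0.001]
120 [ 0.474  -0.1941  0.1476] [ 0.997  0.081 -0.002] elev -0.1 [ 0.416  -0.2051  0.1369] [ 0.5052 -0.1828  0.1555]
263 154
wrist 6443 [ 0.3885 -0.2036  0.1499] [ 0.998  0.059 -0.007] [ 0.3655 -0.2244  0.1312] [ 0.4538 -0.184   0.1704]
```

View pics/s5.png

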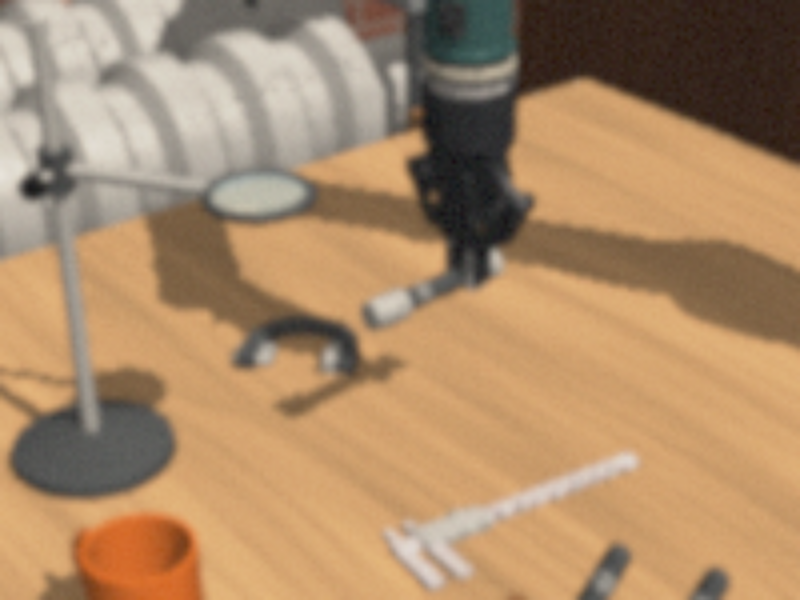

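It's level at 0° and held near the NO-GO end, with the GO plug at (390,305). I'll raise it, then slide it in slowly under the lens.

jog_arm:
  series:
    - {"translation": [-0.008, -0.009, 0], "spin": 0}
    - {"translation": [-0.009, -0.009, 0], "spin": 0}
    - {"translation": [-0.008, 0, -0.0105], "spin": 0}
    - {"translation": [0, 0, -0.016], "spin": 0}
    - {"translation": [0, 0, -0.016], "spin": 0}
    - {"translation": [0, 0, -0.012], "spin": 0}
    - {"translation": [0, 0, -0.01], "spin": 0}
    - {"translation": [0, 0, -0.006], "spin": 0}
    - {"translation": [0, 0, 0], "spin": 0}
    - {"translation": [0, 0, 0], "spin": 0}

```text
time_s: 14.95
ee_pos: [0.4677, -0.2247, 0.1587]
orientation: [-0.482, -0.517, 0.517, 0.483]
wrist_force: [-0.3, 0.1, -2.2]
gripper_width: 0.014
```

```bash
python3 g.py pics/s6.png; python3 - <<'E'
from h import *
z=np.load("sg.npz");w=z["W"].reshape(-1,3);w=w[(w[:,2]>.25)&(w[:,2]<.28)&(w[:,0]>.54)&(w[:,0]<.64)&(w[:,1]>-.262)&(w[:,1]<-.16)];print("lens scene",len(w),w.min(0),w.max(0))
im,d=read_camera("top");W=cloud("top",d);w=W.reshape(-1,3)
k=w[(w[:,2]>.25)&(w[:,2]<.28)&(w[:,0]>.535)&(w[:,0]<.64)&(w[:,1]>-.262)&(w[:,1]<-.16)];print("lens top",len(k),k.min(0),k.max(0))
E
```

```text
14.95 [ 0.46773455 -0.22470879  0.15870671] 0.01403580317742669 [-0.3378371   0.07311736 -2.23494054] [-0.998 -0.069  0.001]
151 [ 0.5475 -0.2133  0.1651] [ 0.996  0.079 -0.048] elev -2.7 [ 0.4887 -0.2263  0.1489] [ 0.5764 -0.2017  0.1734]
240 154
wrist 6368 [ 0.4606 -0.2241  0.1685] [ 0.998  0.059 -0.007] [ 0.4375 -0.245   0.1503] [ 0.5259 -0.2047  0.1887]
lens scene 340 [ 0.54545696 -0.26128558  0.26043323] [ 0.62905461 -0.17200149  0.27063782]
lens top 563 [ 0.5433591  -0.26159795  0.25638294] [ 0.62832364 -0.17660517  0.27522747]
```

View pics/s6.png

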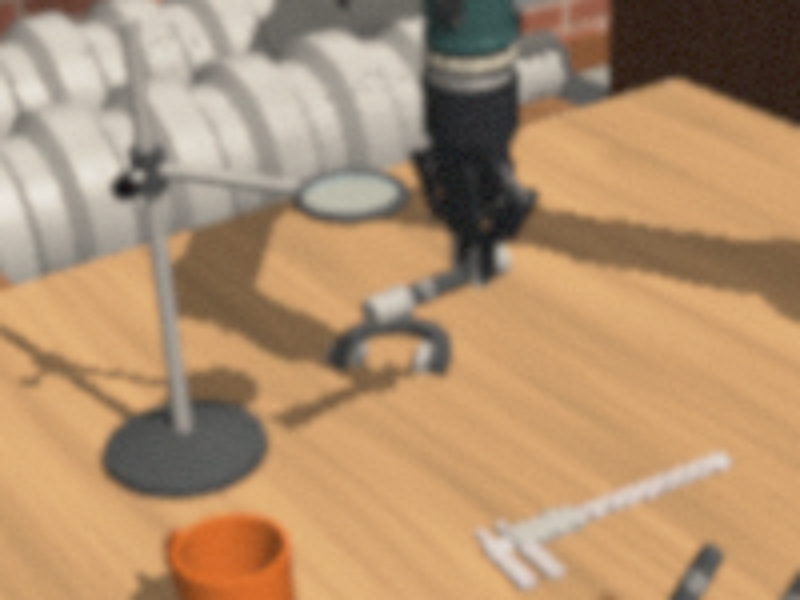

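The gauge is level, but my rows only summed to 70 mm, so the GO centre is at x≈0.559. It needs another 20 mm or so, which still leaves about 13 mm between the gripper body and the frame.

jog_arm:
  series:
    - {"translation": [0, 0, -0.007], "spin": 0}
    - {"translation": [0, 0, -0.007], "spin": 0}
    - {"translation": [0, 0, -0.006], "spin": 0}
    - {"translation": [0, 0, 0], "spin": 0}
    - {"translation": [0, 0, 0], "spin": 0}
    - {"translation": [0, 0, 0], "spin": 0}
    - {"translation": [0, 0, 0], "spin": 0}

```text
time_s: 15.98
ee_pos: [0.4882, -0.2233, 0.1588]
orientation: [-0.482, -0.517, 0.517, 0.482]
wrist_force: [-0.2, -0.2, -3.5]
gripper_width: 0.0138
```

```bash
python3 g.py pics/s7.png; python3 -c "
from h import *
z=np.load('sg.npz');W=z['W'].reshape(-1,3);i=z['im'].reshape(-1,3)
k=W[(W[:,2]>.135)&(W[:,2]<.2)&(W[:,0]>.505)&(W[:,0]<.63)&(abs(W[:,1]+.217)<.03)]
b=np.arange(.505,.61,.01)
for a in b:
  q=k[(k[:,0]>=a)&(k[:,0]<a+.01)]
  if len(q):print(a.round(3),len(q),q[:,1].min().round(4),q[:,1].max().round(4),q[:,2].min().round(4),q[:,2].max().round(4))
s=env.observe();print(s['qvel'].round(3),s['wrist_force'])
"
```

```text
15.975 [ 0.48818781 -0.22334727  0.1588093 ] 0.013764377126477644 [-0.17447974 -0.21573174 -3.49892259] [-0.998 -0.069  0.   ]
156 [ 0.5668 -0.2118  0.1654] [ 0.996  0.087 -0.034] elev -2.0 [ 0.5105 -0.2242  0.148 ] [ 0.5964 -0.2011  0.1743]
235 156
wrist 6356 [ 0.4811 -0.2228  0.1686] [ 0.998  0.06  -0.007] [ 0.458  -0.2436  0.1502] [ 0.546  -0.2032  0.1888]
0.505 15 -0.2279 -0.2099 0.1572 0.1702
0.515 15 -0.224 -0.2118 0.1567 0.17
0.525 15 -0.2242 -0.2079 0.1521 0.1695
0.535 16 -0.2243 -0.2065 0.1549 0.1712
0.545 15 -0.2211 -0.2095 0.155 0.1699
0.555 15 -0.219 -0.2039 0.1499 0.1737
0.565 24 -0.2236 -0.2043 0.148 0.1743
0.575 22 -0.222 -0.202 0.153 0.1728
0.585 33 -0.2256 -0.2011 0.1505 0.1732
0.595 13 -0.2231 -0.2058 0.1512 0.1698
[ 0.001  0.    -0.001 -0.003  0.001  0.001  0.   ] [-0.66712925 -0.33260841 -2.48636274]
```

The gauge is level: handle top at 0.170 and plug top at 0.1735 both put the axis at z≈0.161. The GO plug spans x 0.563–0.597, so its centre is about (0.580, -0.217, 0.161), against the lens at (0.5865, -0.217, 0.266). The arm is steady, so I'm handing in.

```bash
python3 -c "
from h import *
print(env.job_done());s=env.observe();print(s['time_s'],s['ee_pos'],s['gripper_width'])"
```

```text
the job is handed in; nothing more can be done
None
the job is handed in; nothing more can be done
```

The double-ended gauge is held level by its handle under the magnifier, and the job was handed in at about 16 s of the 38 s allowed. No verdict was reported.

**What I did:** The tool could only spin about its vertical axis, so I could not tilt the gauge in the air. I drew it out of its bore, carried it to clear table and lowered it until the table pivoted it flat. I then regripped it about 29 mm above mid-handle at 115 N, so the gripper body would clear the lens frame, and raised it under the lens.

**Last checks:**

| Check | Measured | Needed |
|---|---|---|
| GO plug centre off lens axis | about 7 mm, deliberately short for gripper clearance | under 20 mm |
| GO plug below lens | about 105 mm | 70–130 mm |
| Level | within about 2° | within 9° |
| Arm speed | 0.003 rad/s at most | steady |
| Wrist force | about 2.5–3.5 N, roughly the gauge's weight | no other contact |

- **Level readings disagreed slightly:** the scene camera's line fit gave -2.0°, while the handle and plug top heights gave 0°.
- **Grip width:** it reads 14 mm on an 18 mm handle; I took this as finger give, and the hold did not slip.
- **Not checked:** the viewer's 12-picture limit blocked the final picture, so that check is from depth data only. I didn't measure the other objects again at the end. In the pictures up to then, the snap gauge, caliper and orange mug looked undisturbed. The white mug and the other two gauges also did when last in view, and the thread ring was last seen just after the draw.

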